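# Dress the datum strip, then draw the sprung length stop to its mark and hold

### The job

Pick up the lapping block by its blue post and rub it along the steel datum strip, stone flat and lengthwise, from the end beside the tube to the other end with light steady pressure (its spring about half way in), then stand it back upright on its black mat and let it go. Then take the orange plate, pull the sprung rod out until its yellow pointer stands over the white line on the red clip, and hold it there: finish while still gripping the plate, do not let go. Leave the red clip and the other things on the bench where they are.

Things in the scene. Friction and masses are not known exactly. Their poses are not given: they have to be found in the camera images.
- lapper: Sprung lapping block, loose, on its mat, about 0.26 kg. From the bottom: reddish stone 80 (own x) x 34 (own y) x 14 tall; two guide pins; aluminium plate 70 x 30 at z = 26 to 36 mm; blue grip post 36 (own x) x 30 (own y) up to z = 81 mm, to be gripped from above across either pair of sides. Origin: centre of the stone's underside with its spring out; own z up.
- stone (a joint): How far the stone is pushed up into the lapping block against its spring, in m: 0 = free, 0.010 = fully in. It takes 4 N to start it moving and 9 N fully in (500 N/m); past that it is rigid. About half way in is the right rubbing pressure.
- mat: Black rubber mat 170 (own x) x 130 (own y) x 4 thick, fixed to the bench, home of the lapping block. Origin: centre of its underside, so its top is at z = 4 mm.
- strip: Bright steel datum strip on the fixture, fixed: 220 long (own x) x 34 wide (own y) x 16 tall. Origin: centre of its underside; its flat top is 34 mm above the bench. Own x is parallel to the rod and points the way the rod is pulled out. The rod's centre line lies 100 mm to own -y, the scale rail 55 mm; the tallest fixed parts there (tube clamps) are 61 mm above the bench.
- strip_start (a point): Middle of the strip's top edge at the end beside the tube: the rub starts here.
- strip_end (a point): Middle of the strip's top edge at the other end, on the side towards which the rod is pulled: the rub ends here.
- rod (a joint): How far the sprung rod is drawn out of its tube, in m: 0 = in (where its spring keeps it), 0.105 = end stop. The inner spring pulls it back with 4 N at 0, rising 0.8 N per 10 mm; let go, it runs back in. It slides level along the strip's own +x.
- pull_plate (a point): Orange upright plate on the rod's end, its handle: 12 thick (own x = pull direction) x 40 wide (own y) x 90 tall. Point: centre of its top, 114 mm above the bench. Pinch it from above, front and back: all above 58 mm over the bench is clear of rod and tube. The tube begins 60 mm behind it with the rod in. A yellow pointer blade sticks out to own +y.
- pointer (a point): On the yellow pointer blade (3 mm thick, on the plate's mid-plane), its underside, over the scale rail. Moves with the plate; own x = pull direction.
- mark (a point): White line across the red clip on the aluminium scale rail: the length mark. With the rod in it lies 45 to 85 mm from the pointer in the pull direction, and differs each time. Own x = pull direction. The clip slides only if pushed with over 12 N; its top is 36 mm above the bench and the pointer blade passes just over it.
- blank: Bystander: aluminium blank, 90 x 40 x 25, lying flat (mm). Leave it alone.
- sleeve_a: Bystander: short steel sleeve, 28 diameter, 45 tall, standing (mm). Leave it alone.
- sleeve_b: Bystander: a second identical steel sleeve, standing (mm). Leave it alone.
- oil: Bystander: white oil bottle with red cap, 52 diameter, 130 tall, standing (mm). Leave it alone.
- spanner: Bystander: steel spanner, about 180 long, lying flat (mm). Leave it alone.
- parallel: Bystander: dark steel parallel bar, 150 x 25 x 35 tall, lying on the bench (mm). Leave it alone.
- driver: Bystander: screwdriver, about 200 long, lying flat (mm). Leave it alone.
Not all that is in view belongs to the job. What is meant by the lapper is not brown, and is the smaller of those in its own colour.

How it is judged:
By the outcome, as a careful person would: the job done as asked, in the order asked, and still so for the second after the job is handed in, while the arm keeps its last pose, push and grip.
It also fails if it takes over 72 s, if anything falls off the work surface, if the arm or the gripper's body presses on something with over 40 N, if the wrist force passes 120 N, or if a joint passes its speed limit or range.

### The arm

A 7-joint arm with a two-finger parallel gripper is mounted at the origin on the work surface. World frame = base frame: x ahead of the robot, y to its left, z up, the work surface at z = 0. Lengths are in m, angles in rad, forces in N, time in s.
With the tool pointing down it reaches from about 0.425 to 0.925 m from the base axis. Payload 6.8 kg.
Tool frame: the origin (TCP) lies between the finger pads; the fingertips stand 11 mm ahead of it and the grasp point (between the pads) lies 8 mm behind it; z points along the fingers, y is the line along which they close (so a half turn about z gives the same grasp; the last joint's range is limited). The gripper opens to 85 mm and grips with 20 to 120 N. Pads are 22 mm wide; open, the fingers measure 114 mm over their backs; the gripper's body (76 mm by 85 mm) begins 54 mm behind the grasp point. The pads swing forward as they close: fully open they stand 13 mm farther back than shut.
Start: joints at [-1.362, 0.477, 0.022, 1.555, -0.011, 1.109, -0.083], TCP at [0.21, 0.641, 0.217] pointing down, gripper open.
Joint ranges: [-2.96, 2.96], [-0.34, 2.1], [-1.41, 1.46], [0.24, 2.44], [-1.37, 4.51], [0.17, 1.92], [-2.96, 2.96]. Speed limits (rad/s): [2.39, 2.39, 3.14, 3.14, 3.14, 3.14, 3.14].

### API

Orientations are given as a rotation vector (axis times angle).
In Python, from bench import r gives the robot as it stands.
- The arm moves only by the tool send_rows, never from a script. Its argument "deltas" is a list of rows, each an object of numbers: "dx", "dy", "dz": the shift along the world's x, y, z in mm; "rx", "ry", "rz": the turn, a rotation vector about the world's x, y, z in degrees. A call has 1 to 5 rows; each row is the pose to reach, as a shift and turn from the pose commanded when the call began; what a row does not reach only later rows make up. A row lasts 1/12 s, in which the tool goes at most 41.7 mm and 7.16 degrees, less where a joint would pass 70% of its speed; a pose out of reach is approached as far as the arm can. A call with a gripper value outside its range is refused whole. "jaw" is the finger opening in mm, from 0 to 85.4, set as the call begins (left out, the last holds). The fingers move at their own pace and stop on an object; "newtons" is the grip in N (left out, the last holds). Time passes only in rows, so rows that repeat a pose let the fingers close. It gives the time, the measured TCP pose, the force, the opening and the grip force at its end, in the units of the state.
- r.get_obs(): the state, without advancing time (a new reading comes with each control period).
- r.grab_frame(name): name is "side" or "top" or "wrist"; returns a dict with "frame" (400x640x3 uint8, blue, green, red), "z_map" (400x640 float32, m along the optical axis (not along the pixel's ray), 0 where there is no reading), "vertical_fov" (degrees; the focal length in pixels is half the picture's height over the tangent of half this angle, whatever the lens; pixels are square), "cx", "cy" (the principal point, pixels), "xyz" and "orientation" of the camera in the world. Camera axes: x right, y down, z forward; pixel columns grow to the right and rows downward; lengths in m; the calibration is good to about 2 mm. A picture is of the moment at which its call begins.
- r.hand_in(): hands the job in; it is judged then, once.
The state is a dict: "clock": time; "joints": joint angles; "qvel": joint speeds; "tau": joint torques, N m; "tcp_pos": TCP position; "orientation": TCP orientation; "contact_force": force on the tool from outside, world axes, zero at the start; "moment": the same for the moment, N m; "grip_width": finger opening in m; "gripper_force": force on a finger pad.
Only numpy, scipy, OpenCV 4.12 (cv2) and the standard library are available. Lean on these libraries where they do the work, as an engineer would, in place of code of your own. Each camera call takes 0.05 s, during which the arm holds its last target. There are 200 camera calls.

## Working session

There is one attempt and no reset: what is moved stays moved. The work goes in short steps, Python scripts to look and compute and a tool call to move; the robot and the scene stay as the last step left them, time stands still between calls to the robot, and variables do not carry over. Pictures are saved under pics/ and viewed, at most 10 in all, crops included, and the job is handed in when it is done.

Besides the shell and the picture viewer there is one more tool, called after "Emit:" in YAML: its name, and indented under it one key for each argument. send_rows: Moves the arm, as the interface text tells. Its arguments: {"type":"object","properties":{"deltas":{"type":"array","items":{"type":"object","properties":{"dx":{"type":"number"},"dy":{"type":"number"},"dz":{"type":"number"},"rx":{"type":"number"},"ry":{"type":"number"},"rz":{"type":"number"}}}},"jaw":{"type":"number"},"newtons":{"type":"number"}},"required":["deltas"]}

```bash
mkdir -p pics; ls
cat > h.py <<'E'
import numpy as np,cv2
from scipy.spatial.transform import Rotation as R
from bench import r
def grab(n):
    d=r.grab_frame(n); d['f']=200/np.tan(np.radians(d['vertical_fov'])/2)
    o=np.array(d['orientation']); d['R']=R.from_rotvec(o).as_matrix() if o.size==3 else o
    return d
def cloud(d):
    v,u=np.mgrid[:400,:640]; z=d['z_map']
    p=np.dstack([(u-d['cx'])/d['f']*z,(v-d['cy'])/d['f']*z,z])
    return p@d['R'].T+np.array(d['xyz'])
def ray(d,u,v,h):
    w=d['R']@np.array([(u-d['cx'])/d['f'],(v-d['cy'])/d['f'],1]); c=np.array(d['xyz'])
    return c+w*(h-c[2])/w[2]
E
python3 - <<'E'
from h import *
for n in ['top','side']:
    d=grab(n); cv2.imwrite(f'pics/{n}0.png',d['frame']); np.savez(f'{n}0.npz',**d); print(n,d['xyz'],d['orientation'],d['vertical_fov'],d['cx'],d['cy'])
o=r.get_obs(); print(o)
E
```

```text
pics
top [0.45867159 0.03769258 1.13474741] [-2.20263254  2.18710827 -0.07951043] 56.10879919307703 319.4333277034777 195.92888914797325
side [0.43832139 1.01498074 0.65877597] [-0.12219119  2.65034927 -1.55848025] 55.061213305603395 320.13377294450385 202.65976690848416
{'clock': 0.1, 'joints': array([-1.36211799,  0.47771636,  0.02236642,  1.55636311, -0.01146414,
        1.10930083, -0.08307424]), 'qvel': array([-0.00089702, -0.00135087,  0.0003905 , -0.00264493,  0.00140797,
       -0.0002735 ,  0.00129667]), 'tau': array([ 5.28652046e-03, -5.97764111e+01,  1.61421541e+00, -2.81960016e+01,
        1.28289734e-02,  4.83183234e-03, -2.12327274e-05]), 'tcp_pos': array([0.21012919, 0.64086778, 0.21641971]), 'orientation': array([-4.95437650e-01, -3.10217956e+00,  2.60175689e-03]), 'contact_force': array([ 0.17182356, -0.21332029,  0.1370376 ]), 'moment': array([-0.01678331,  0.02061555,  0.00238938]), 'gripper_force': 0.0, 'grip_width': 0.0848173556498309}
```

View pics/top0.png

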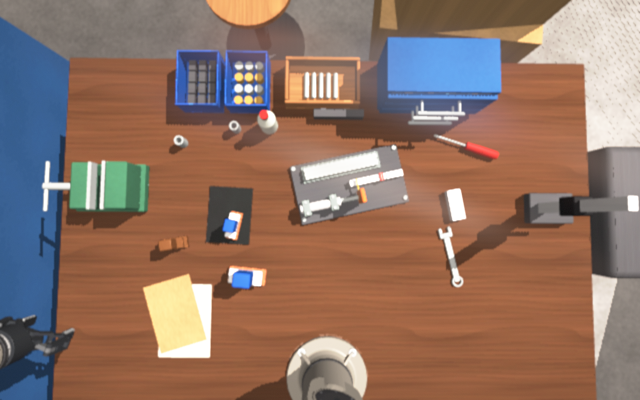

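View pics/side0.png

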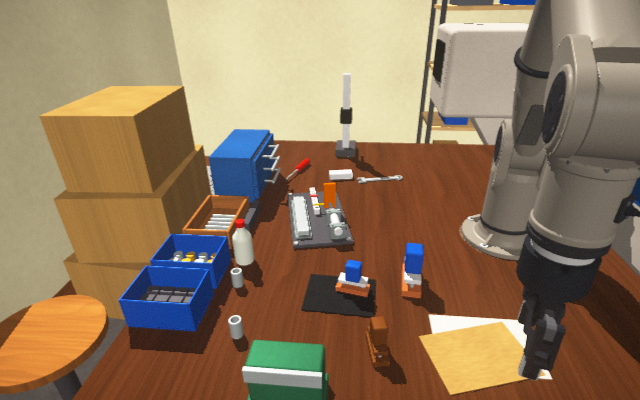

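The top view shows the small blue lapper on the black mat at about (233,225), with a bigger decoy at (245,277) and a brown one at (173,243). The fixture strip is at (340,165), the orange plate at (362,196), and the red clip with its white line at about (388,177). The pull is towards image right.

Run:
```python
from h import *
d=dict(np.load('top0.npz'));P=cloud(d);im=d['frame'];hsv=cv2.cvtColor(im,cv2.COLOR_BGR2HSV)
H,S,V=[hsv[...,i].astype(int) for i in range(3)]
def comp(m,name,mina=8,roi=None):
    m=m.astype(np.uint8)
    if roi: q=np.zeros_like(m);a,b,c,e=roi;q[b:e,a:c]=1;m=m*q
    n,l,s,c=cv2.connectedComponentsWithStats(m)
    for i in range(1,n):
        if s[i,4]>=mina:
            pp=P[l==i];pts=pp[:,:2].astype(np.float32)*1000
            rc=cv2.minAreaRect(pts)
            print(name,s[i],'px',c[i].round(1),'med',np.median(pp,0).round(4),'rect',np.round(rc[0],1),np.round(rc[1],1),round(rc[2],1),'z',np.percentile(pp[:,2],[5,50,95]).round(4))
roi=(200,180,275,300)
Z=P[...,2]
comp((H>100)&(H<125)&(S>150)&(V>60),'blue',20,roi)
comp((H>100)&(H<125)&(S>150)&(Z>.076)&(Z<.09),'bluetop',20,roi)
comp((V<50)&(Z<.012),'mat',300,(200,180,275,250))
comp((Z>.029)&(Z<.039),'z34',20,(285,140,415,230))
comp((H>5)&(H<20)&(S>150)&(Z>.05),'orange',8,(285,140,415,230))
comp((H>5)&(H<20)&(S>150)&(Z>.10),'orangetop',8,(285,140,415,230))
comp((H>22)&(H<35)&(S>120),'yellow',2,(285,140,415,230))
comp(((H<6)|(H>172))&(S>120),'red',2,(285,140,415,230))
comp((Z>.045)&(Z<.075),'tube',20,(285,140,415,230))
x=cv2.resize(im[140:235,200:420],None,fx=3.6,fy=3.6,interpolation=cv2.INTER_CUBIC);cv2.imwrite('pics/c1.png',x)
```

```text
blue [222 218  15  14 146] px [228.7 225.3] med [0.4402 0.2791 0.0834] rect [441.6 290.6] [37.1 56.2] 3.9 z [0.006  0.0834 0.0877]
blue [232 271  20  17 287] px [241.9 279.4] med [0.2953 0.2344 0.1081] rect [351.4 150.8] [ 50.9 307.6] 34.1 z [0.0894 0.1081 0.1119]
bluetop [223 218  13  14 127] px [228.6 225.2] med [0.4409 0.2793 0.0841] rect [441.7 280.2] [30.6 34.2] 79.7 z [0.08   0.0841 0.0878]
z34 [304 153  75  26 832] px [340.6 165.6] med [ 0.6168 -0.0366  0.0334] rect [617.8 -35.8] [ 34.8 219.4] 12.4 z [0.0302 0.0334 0.0367]
z34 [350 169  53  17 290] px [376.3 176.8] med [ 0.5848 -0.1435  0.0319] rect [ 585.2 -140.3] [ 21.6 158.6] 11.5 z [0.0296 0.0319 0.0358]
orange [360 190   6  12  31] px [361.6 197.2] med [ 0.5176 -0.089   0.1107] rect [523.3 -87.8] [33.   6.8] 21.8 z [0.071  0.1107 0.116 ]
orangetop [360 190   6  12  24] px [362.  196.5] med [ 0.5205 -0.089   0.1123] rect [523.3 -87.9] [33.   6.5] 21.8 z [0.106  0.1123 0.1161]
yellow [358 186   1   3   3] px [358. 187.] med [ 0.5534 -0.086   0.0425] rect [553.7 -85.9] [0.4 6.1] 87.8 z [0.0406 0.0425 0.0447]
tube [300 189  62  27 530] px [324.6 203.4] med [0.5049 0.0106 0.0553] rect [507.9  -2.8] [ 45.8 172.7] 12.5 z [0.0468 0.0553 0.0609]
```

View pics/c1.png

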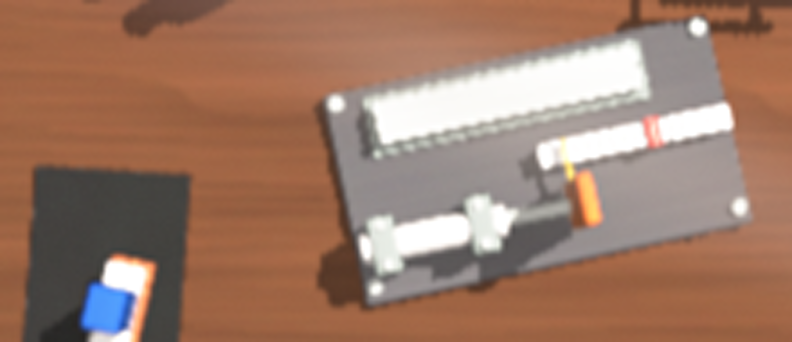

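Enlarged, the top view shows the post at crop (108,308), the strip running from (368,130) to (645,65), the pointer at (568,160) and the red clip's line at about (653,131). The sizes agree with those given. I'll move above the lapper next.

Emit:
send_rows:
  deltas:
    - {"dx":22,"dy":-34,"rz":2}
    - {"dx":44,"dy":-68,"rz":4}
    - {"dx":66,"dy":-102,"rz":6}
    - {"dx":88,"dy":-136,"rz":8}
    - {"dx":110,"dy":-170,"rz":8}
  jaw: 85

```text
$.deltas[0]: bad value
```

Emit:
send_rows:
  deltas:
    - {"dx":22,"dy":-34}
    - {"dx":44,"dy":-68}
    - {"dx":66,"dy":-102}
    - {"dx":88,"dy":-136}
    - {"dx":110,"dy":-170}

```text
$.deltas[0]: bad value
```

Emit:
send_rows:
  deltas:
    - {"dx":12,"dy":-20}
    - {"dx":12,"dy":-20}
    - {"dx":12,"dy":-20}
    - {"dx":12,"dy":-20}
    - {"dx":12,"dy":-20}

```text
$.deltas[0]: bad value
```

```bash
cat >> h.py <<'E'
def masks(d):
    h=cv2.cvtColor(d['frame'],cv2.COLOR_BGR2HSV); return [h[...,i].astype(int) for i in range(3)]
def toolang():
    o=r.get_obs(); M=R.from_rotvec(o['orientation']).as_matrix()
    return o['clock'],o['tcp_pos'].round(4),np.degrees(np.arctan2(M[1,1],M[0,1])).round(2),M[:,2].round(4),o['contact_force'].round(2),o['grip_width'],o['gripper_force']
def comps(d,P,m,name,mina=8):
    n,l,s,c=cv2.connectedComponentsWithStats(m.astype(np.uint8))
    for i in range(1,n):
        if s[i,4]>=mina:
            pp=P[l==i]; rc=cv2.minAreaRect(pp[:,:2].astype(np.float32)*1000)
            print(name,s[i],'px',c[i].round(1),'rect',np.round(rc[0],1),np.round(rc[1],1),round(rc[2],1),'z',np.percentile(pp[:,2],[5,50,95]).round(4))
E
python3 - <<'E'
from h import *
print(toolang())
d=grab('wrist');P=cloud(d);np.savez('w1.npz',**d);cv2.imwrite('pics/w1.png',d['frame'])
H,S,V=masks(d);Z=P[...,2]
print(d['xyz'],d['R'][:,2])
B=(H>100)&(H<125)&(S>120)
comps(d,P,B&(Z>.078)&(Z<.092),'top',100)
comps(d,P,(Z>.036)&(Z<.044)&(abs(P[...,0]-.44)<.08)&(abs(P[...,1]-.28)<.08),'plate',100)
comps(d,P,(Z>.002)&(Z<.02)&(V>90)&(S>90)&(abs(P[...,0]-.44)<.08)&(abs(P[...,1]-.28)<.08),'stone',60)
E
```

```text
(0.1, array([0.2101, 0.6409, 0.2164]), np.float64(71.85), array([-4.0e-04, -1.6e-03, -1.0e+00]), array([ 0.17, -0.21,  0.14]), 0.0848173556498309, 0.0)
[0.14039098 0.66420811 0.37223215] [ 0.27119808 -0.09057138 -0.9582528 ]
top [  0 337  38  27 444] px [ 21.1 346.9] rect [280.9 252.2] [41.3 20. ] 45.7 z [0.0786 0.0849 0.0913]
plate [118 384  21  16 217] px [128.2 392.4] rect [419.  291.3] [26.2 25.5] 59.4 z [0.0373 0.0396 0.043 ]
stone [129 373  23  27 282] px [142.1 385.8] rect [435.4 287.9] [21.7 51.1] 81.8 z [0.0161 0.0175 0.0187]
```

View pics/w1.png

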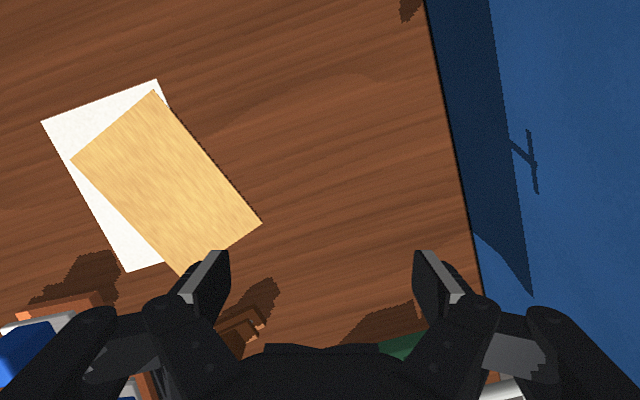

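The picture was taken from the start pose, because all three moves were refused: each row needs all six numbers. It shows only the fingers, the paper and the decoys at the lower left. I'll send the moves again.

Emit:
send_rows:
  deltas:
    - {"dx":22,"dy":-34,"dz":0,"rx":0,"ry":0,"rz":2}
    - {"dx":44,"dy":-68,"dz":0,"rx":0,"ry":0,"rz":4}
    - {"dx":66,"dy":-102,"dz":0,"rx":0,"ry":0,"rz":6}
    - {"dx":88,"dy":-136,"dz":0,"rx":0,"ry":0,"rz":8}
    - {"dx":110,"dy":-170,"dz":0,"rx":0,"ry":0,"rz":8}
  jaw: 85

```text
clock: 0.57
tcp_pos: [0.321, 0.4695, 0.2171]
orientation: [-0.275, -3.129, 0.001]
contact_force: [1.1, 0.7, -0.2]
grip_width: 0.0849
gripper_force: 0.0
```

Emit:
send_rows:
  deltas:
    - {"dx":22,"dy":-34,"dz":0,"rx":0,"ry":0,"rz":0}
    - {"dx":44,"dy":-68,"dz":0,"rx":0,"ry":0,"rz":0}
    - {"dx":66,"dy":-102,"dz":0,"rx":0,"ry":0,"rz":0}
    - {"dx":88,"dy":-136,"dz":0,"rx":0,"ry":0,"rz":0}
    - {"dx":110,"dy":-170,"dz":0,"rx":0,"ry":0,"rz":0}

```text
clock: 0.98
tcp_pos: [0.4309, 0.2995, 0.2173]
orientation: [-0.278, -3.129, -0.0]
contact_force: [1.3, 1.1, -0.8]
grip_width: 0.0848
gripper_force: 0.0
```

Emit:
send_rows:
  deltas:
    - {"dx":12,"dy":-20,"dz":0,"rx":0,"ry":0,"rz":0}
    - {"dx":12,"dy":-20,"dz":0,"rx":0,"ry":0,"rz":0}
    - {"dx":12,"dy":-20,"dz":0,"rx":0,"ry":0,"rz":0}
    - {"dx":12,"dy":-20,"dz":0,"rx":0,"ry":0,"rz":0}
    - {"dx":12,"dy":-20,"dz":0,"rx":0,"ry":0,"rz":0}

```text
clock: 1.4
tcp_pos: [0.4413, 0.2829, 0.2172]
orientation: [-0.274, -3.129, -0.001]
contact_force: [-0.2, 0.4, -0.1]
grip_width: 0.085
gripper_force: 0.0
```

Run:
```python
from h import *
print(toolang())
d=grab('wrist');P=cloud(d);np.savez('w2.npz',**d);cv2.imwrite('pics/w2.png',d['frame'])
H,S,V=masks(d);Z=P[...,2]
print(d['xyz'],d['R'][:,2])
B=(H>100)&(H<125)&(S>120)
N=(abs(P[...,0]-.44)<.08)&(abs(P[...,1]-.28)<.08)
comps(d,P,B&(Z>.078)&(Z<.092)&N,'top',100)
comps(d,P,(Z>.035)&(Z<.045)&N,'plate',100)
comps(d,P,(Z>.002)&(Z<.024)&(V>90)&(S>90)&N,'stone',60)
```

```text
(1.4, array([0.4413, 0.2829, 0.2172]), np.float64(79.99), array([-5.e-04,  4.e-04, -1.e+00]), array([-0.15,  0.4 , -0.14]), 0.08497277244348476, 0.0)
[0.3691496  0.29589638 0.37302989] [ 0.28092215 -0.04944686 -0.95845592]
top [ 301  166   32   36 1062] px [316.5 183.4] rect [440.2 278.9] [29.8 34.7] 78.1 z [0.0814 0.084  0.0854]
plate [304 143  28  19 480] px [317.5 151.4] rect [416.2 283.9] [29.5 19.4] 80.0 z [0.0376 0.0392 0.0407]
stone [303 136  31  28 256] px [318.  141.4] rect [417.7 283.7] [36.  32.4] 78.0 z [0.0033 0.017  0.0184]
```

View pics/w2.png

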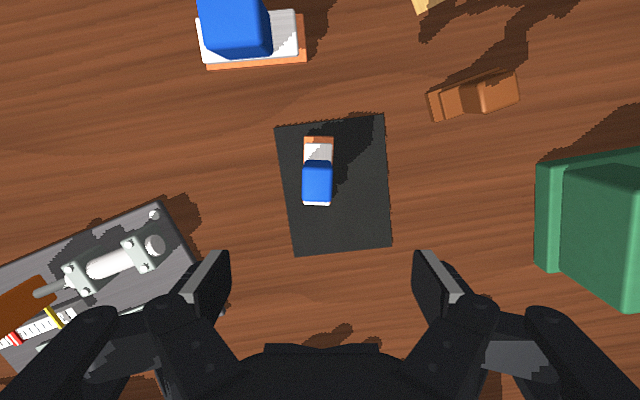

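The wrist view shows the post top at (316,183), midway between the fingers, on the mat at (335,185). It is square to the tool. Both views agree on about (0.441, 0.279), so I'll descend and grip.

Emit:
send_rows:
  deltas:
    - {"dx":0,"dy":-3,"dz":-40,"rx":0,"ry":0,"rz":-0.5}
    - {"dx":0,"dy":-3,"dz":-80,"rx":0,"ry":0,"rz":-0.5}
    - {"dx":0,"dy":-3,"dz":-115,"rx":0,"ry":0,"rz":-0.5}
    - {"dx":0,"dy":-3,"dz":-145,"rx":0,"ry":0,"rz":-0.5}
    - {"dx":0,"dy":-3,"dz":-157,"rx":0,"ry":0,"rz":-0.5}
  jaw: 85

```text
clock: 1.87
tcp_pos: [0.4392, 0.2781, 0.0563]
orientation: [-0.287, -3.124, 0.006]
contact_force: [-0.1, -0.7, 0.5]
grip_width: 0.085
gripper_force: 0.0
```

Emit:
send_rows:
  deltas:
    - {"dx":0,"dy":0,"dz":0,"rx":0,"ry":0,"rz":0}
    - {"dx":0,"dy":0,"dz":0,"rx":0,"ry":0,"rz":0}

```text
clock: 2.03
tcp_pos: [0.4416, 0.2792, 0.0599]
orientation: [-0.289, -3.127, 0.001]
contact_force: [-0.6, 0.6, 0.2]
grip_width: 0.0848
gripper_force: 0.0
```

Emit:
send_rows:
  deltas:
    - {"dx":0,"dy":0,"dz":0,"rx":0,"ry":0,"rz":0}
    - {"dx":0,"dy":0,"dz":0,"rx":0,"ry":0,"rz":0}
    - {"dx":0,"dy":0,"dz":0,"rx":0,"ry":0,"rz":0}
    - {"dx":0,"dy":0,"dz":0,"rx":0,"ry":0,"rz":0}
    - {"dx":0,"dy":0,"dz":0,"rx":0,"ry":0,"rz":0}
  jaw: 20
  newtons: 50

```text
clock: 2.45
tcp_pos: [0.4427, 0.2788, 0.0611]
orientation: [0.292, 3.127, 0.002]
contact_force: [-0.1, 0.5, 2.9]
grip_width: 0.0282
gripper_force: 53.9
```

Emit:
send_rows:
  deltas:
    - {"dx":0,"dy":0,"dz":0,"rx":0,"ry":0,"rz":0}
    - {"dx":0,"dy":0,"dz":0,"rx":0,"ry":0,"rz":0}
    - {"dx":0,"dy":0,"dz":0,"rx":0,"ry":0,"rz":0}

```text
clock: 2.7
tcp_pos: [0.4427, 0.2788, 0.0607]
orientation: [0.292, 3.127, 0.001]
contact_force: [0.6, 0.5, 1.9]
grip_width: 0.0285
gripper_force: 53.9
```

Emit:
send_rows:
  deltas:
    - {"dx":0,"dy":0,"dz":10,"rx":0,"ry":0,"rz":0}
    - {"dx":0,"dy":0,"dz":30,"rx":0,"ry":0,"rz":0}
    - {"dx":0,"dy":0,"dz":60,"rx":0,"ry":0,"rz":0}
    - {"dx":0,"dy":0,"dz":90,"rx":0,"ry":0,"rz":0}
    - {"dx":0,"dy":0,"dz":100,"rx":0,"ry":0,"rz":0}

```text
clock: 3.12
tcp_pos: [0.4437, 0.2792, 0.1642]
orientation: [0.292, 3.125, 0.005]
contact_force: [0.9, -0.1, -2.0]
grip_width: 0.0284
gripper_force: 53.3
```

Run:
```python
from h import *
print(toolang())
d=dict(np.load('side0.npz'));P=cloud(d);Z=P[...,2]
N=(P[...,0]>.45)&(P[...,0]<.7)&(P[...,1]>-.3)&(P[...,1]<.15)
comps(d,P,N&(Z>.029)&(Z<.039),'strip',60)
H,S,V=masks(d)
comps(d,P,N&(Z>.1)&(Z<.12),'plate',10)
comps(d,P,((H<6)|(H>172))&(S>120)&N,'red',3)
comps(d,P,(H>22)&(H<33)&(S>120)&N,'yel',3)
d=grab('top');P=cloud(d);Z=P[...,2]
print('bottle/tall');N=(P[...,0]>.6)&(P[...,0]<.8)&(P[...,1]>-.3)&(P[...,1]<.3)
comps(d,P,N&(Z>.08),'tall',20)
```

```text
(3.1167, array([0.4437, 0.2792, 0.1642]), np.float64(79.32), array([ 0.0036,  0.0029, -1.    ]), array([ 0.94, -0.13, -2.03]), 0.028418737573810082, 53.341920375823975)
strip [310 188   9  16  90] px [313.8 195.5] rect [ 589.5 -159.4] [ 21.1 117.5] 10.9 z [0.0305 0.0329 0.0364]
strip [294 196  15  37 383] px [300.8 214.4] rect [618.2 -36.6] [ 34.1 225.6] 12.7 z [0.0322 0.0345 0.0367]
plate [324 182  12   7  63] px [329.4 185.1] rect [529. -90.] [36.  14.9] 11.4 z [0.1006 0.1092 0.1149]
red [310 195   8   2  14] px [313.5 195.5] rect [ 599.9 -169.9] [17.1 55.8] 33.6 z [0.0249 0.0342 0.0367]
yel [314 203  10   3  15] px [318.7 203.7] rect [565.5 -85.2] [30.6  5.4] 18.7 z [0.0379 0.0399 0.0424]
bottle/tall
tall [ 382   90   63   30 1133] px [414.9 101.3] rect [ 771.5 -224. ] [ 56.9 151.7] 0.0 z [0.0887 0.1414 0.1648]
tall [257 110  18  18 239] px [265.7 118.2] rect [742.6 180.6] [45.6 48.3] 27.3 z [0.0816 0.0941 0.1312]
```

Emit:
send_rows:
  deltas:
    - {"dx":18,"dy":-27,"dz":0,"rx":0,"ry":0,"rz":-6.7}
    - {"dx":36,"dy":-54,"dz":0,"rx":0,"ry":0,"rz":-13.4}
    - {"dx":54,"dy":-81,"dz":0,"rx":0,"ry":0,"rz":-20.1}
    - {"dx":72,"dy":-108,"dz":0,"rx":0,"ry":0,"rz":-26.8}
    - {"dx":90,"dy":-135,"dz":0,"rx":0,"ry":0,"rz":-33.5}

```text
clock: 3.58
tcp_pos: [0.5317, 0.1417, 0.1588]
orientation: [-1.188, -2.906, 0.003]
contact_force: [0.4, 0.7, -2.6]
grip_width: 0.0285
gripper_force: 53.2
```

Emit:
send_rows:
  deltas:
    - {"dx":16,"dy":-25,"dz":0,"rx":0,"ry":0,"rz":-6.7}
    - {"dx":32,"dy":-50,"dz":0,"rx":0,"ry":0,"rz":-13.4}
    - {"dx":48,"dy":-75,"dz":0,"rx":0,"ry":0,"rz":-20.1}
    - {"dx":64,"dy":-98,"dz":0,"rx":0,"ry":0,"rz":-26.8}
    - {"dx":70,"dy":-109,"dz":0,"rx":0,"ry":0,"rz":-33.5}

```text
clock: 4.0
tcp_pos: [0.603, 0.0298, 0.159]
orientation: [1.981, 2.437, -0.004]
contact_force: [0.3, -0.1, -1.8]
grip_width: 0.0286
gripper_force: 53.3
```

Emit:
send_rows:
  deltas:
    - {"dx":0,"dy":0,"dz":-25,"rx":0,"ry":0,"rz":0}
    - {"dx":0,"dy":0,"dz":-50,"rx":0,"ry":0,"rz":0}
    - {"dx":0,"dy":0,"dz":-50,"rx":0,"ry":0,"rz":0}
    - {"dx":0,"dy":0,"dz":-50,"rx":0,"ry":0,"rz":0}

```text
clock: 4.33
tcp_pos: [0.6001, 0.0343, 0.1081]
orientation: [-1.967, -2.445, 0.007]
contact_force: [0.0, -0.2, -1.3]
grip_width: 0.0283
gripper_force: 53.3
```

Run:
```python
from h import *
print(toolang())
for n in ['top','side']:
    d=grab(n);P=cloud(d);Z=P[...,2];H,S,V=masks(d)
    N=(P[...,0]>.45)&(P[...,0]<.7)&(P[...,1]>-.3)&(P[...,1]<.15)
    comps(d,P,N&(Z>.029)&(Z<.039),n+' strip',60)
    comps(d,P,N&(H<20)&(S>110)&(V>80)&(Z>.04)&(Z<.075),n+' stone',8)
    u,v=(150,130) if n=='side' else (0,0)
    if n=='side': cv2.imwrite('pics/s1.png',cv2.resize(d['frame'][120:300,220:440],None,fx=3.3,fy=3.3,interpolation=cv2.INTER_CUBIC))
```

```text
(4.3333, array([0.6001, 0.0343, 0.1081]), np.float64(12.35), array([-0.0054, -0.0012, -1.    ]), array([ 0.03, -0.23, -1.34]), 0.028307856934161175, 53.311357498168945)
top strip [339 153  40  19 422] px [358.2 161.9] rect [628.8 -85.3] [ 34.3 118.8] 12.5 z [0.0304 0.0337 0.037 ]
top strip [349 169  54  17 284] px [375.7 177. ] rect [ 584.8 -140.1] [ 21.6 159.3] 13.1 z [0.0294 0.0317 0.0361]
side strip [311 188   8  16  86] px [313.9 195.8] rect [ 589.2 -159.2] [ 21.2 121.5] 10.3 z [0.0298 0.0324 0.0364]
side strip [294 198  15  35 114] px [300.1 221.2] rect [619.8 -28.4] [ 33.1 210. ] 14.9 z [0.0302 0.034  0.036 ]
side stone [324 194  12  12 112] px [329.5 199.1] rect [527.2 -78.2] [36.8 27.5] 8.9 z [0.0421 0.0585 0.0733]
side stone [298 218  11   9  82] px [302.9 222.1] rect [594.7  64.6] [29.8 34. ] 7.9 z [0.0551 0.065  0.0686]
```

View pics/s1.png

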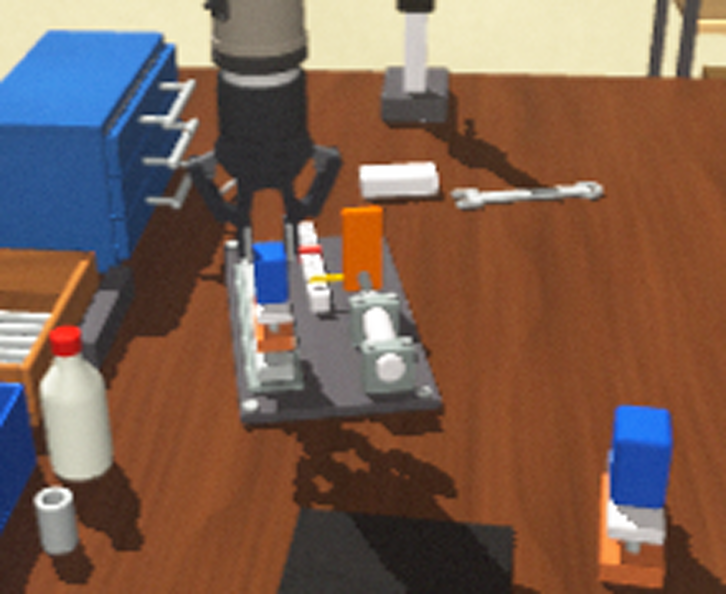

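The side crop shows the block held upright by its post at (270,270), its stone at (275,335) above the near end of the strip, and lined up with the strip. The fixture and clip have not moved. I'll lower it slowly to contact.

Emit:
send_rows:
  deltas:
    - {"dx":1,"dy":0,"dz":-8,"rx":0,"ry":0,"rz":0}
    - {"dx":2,"dy":0,"dz":-14,"rx":0,"ry":0,"rz":0}
    - {"dx":2,"dy":0,"dz":-14,"rx":0,"ry":0,"rz":0}
    - {"dx":2,"dy":0,"dz":-14,"rx":0,"ry":0,"rz":0}

```text
clock: 4.77
tcp_pos: [0.6041, 0.0345, 0.0962]
orientation: [-1.969, -2.447, 0.0]
contact_force: [1.0, -0.9, -2.8]
grip_width: 0.0283
gripper_force: 53.3
```

Emit:
send_rows:
  deltas:
    - {"dx":0,"dy":0,"dz":-2,"rx":0,"ry":0,"rz":0}
    - {"dx":0,"dy":0,"dz":-4,"rx":0,"ry":0,"rz":0}
    - {"dx":0,"dy":0,"dz":-5,"rx":0,"ry":0,"rz":0}
    - {"dx":0,"dy":0,"dz":-5,"rx":0,"ry":0,"rz":0}
    - {"dx":0,"dy":0,"dz":-5,"rx":0,"ry":0,"rz":0}

```text
clock: 5.18
tcp_pos: [0.6044, 0.0345, 0.0916]
orientation: [1.97, 2.447, 0.0]
contact_force: [-0.8, -0.4, 1.6]
grip_width: 0.0284
gripper_force: 53.6
```

Emit:
send_rows:
  deltas:
    - {"dx":-1,"dy":0,"dz":-1.5,"rx":0,"ry":0,"rz":0}
    - {"dx":-1,"dy":0,"dz":-3,"rx":0,"ry":0,"rz":0}
    - {"dx":-1,"dy":0,"dz":-3,"rx":0,"ry":0,"rz":0}
    - {"dx":-1,"dy":0,"dz":-3,"rx":0,"ry":0,"rz":0}

```text
clock: 5.52
tcp_pos: [0.6041, 0.0344, 0.0888]
orientation: [1.969, 2.446, 0.002]
contact_force: [1.1, -0.6, 3.4]
grip_width: 0.0284
gripper_force: 54.0
```

Run:
```python
from h import *
print(toolang())
```

```text
(5.5167, array([0.6041, 0.0344, 0.0888]), np.float64(12.35), array([ 1.7e-03,  1.0e-04, -1.0e+00]), array([ 1.08, -0.58,  3.41]), 0.0284224444151584, 53.98316502571106)
```

Emit:
send_rows:
  deltas:
    - {"dx":-1,"dy":0,"dz":-1,"rx":0,"ry":0,"rz":0}
    - {"dx":-1,"dy":0,"dz":-1.8,"rx":0,"ry":0,"rz":0}
    - {"dx":-1,"dy":0,"dz":-1.8,"rx":0,"ry":0,"rz":0}
    - {"dx":-1,"dy":0,"dz":-1.8,"rx":0,"ry":0,"rz":0}

```text
clock: 5.85
tcp_pos: [0.6033, 0.0344, 0.087]
orientation: [1.969, 2.446, 0.002]
contact_force: [3.4, -0.3, 5.7]
grip_width: 0.0281
gripper_force: 54.1
```

Run:
```python
from h import *
F=[]
for i in range(8):
    d=grab('side'); o=r.get_obs(); F.append(np.r_[o['contact_force'],o['tcp_pos']])
F=np.array(F); print(F.mean(0).round(4),F.std(0).round(4)); print(toolang())
P=cloud(d);Z=P[...,2];H,S,V=masks(d)
N=(P[...,0]>.57)&(P[...,0]<.65)&(P[...,1]>-.05)&(P[...,1]<.15)
q=N&(H<20)&(S>110)&(V>80)
comps(d,P,q,'stone',8)
```

```text
[ 3.629  -0.2519  4.6107  0.6027  0.0344  0.0867] [3.035e-01 3.254e-01 6.550e-01 2.000e-04 0.000e+00 1.000e-04]
(6.25, array([0.6024, 0.0344, 0.0866]), np.float64(12.35), array([ 4.e-04,  0.e+00, -1.e+00]), array([ 3.35, -0.58,  4.76]), 0.02844874782760996, 54.09898281097412)
stone [297 224  12   8  77] px [302.6 227.8] rect [597.9  58.6] [32.7 38.3] 11.4 z [0.0344 0.0456 0.0498]
stone [281 227  29  30 298] px [291.9 247.7] rect [610.  74.] [ 79.7 151.7] 0.0 z [-0.0016  0.0003  0.0023]
```

Emit:
send_rows:
  deltas:
    - {"dx":1.1,"dy":-4.8,"dz":0,"rx":0,"ry":0,"rz":0}
    - {"dx":2.1,"dy":-9.6,"dz":0,"rx":0,"ry":0,"rz":0}
    - {"dx":3.2,"dy":-14.4,"dz":0,"rx":0,"ry":0,"rz":0}
    - {"dx":4.3,"dy":-19.2,"dz":0,"rx":0,"ry":0,"rz":0}
    - {"dx":5.3,"dy":-24,"dz":0,"rx":0,"ry":0,"rz":0}

```text
clock: 6.67
tcp_pos: [0.6051, 0.0121, 0.0855]
orientation: [-1.964, -2.445, 0.003]
contact_force: [-1.5, 3.3, 5.4]
grip_width: 0.0285
gripper_force: 54.2
```

Emit:
send_rows:
  deltas:
    - {"dx":1.6,"dy":-4.8,"dz":0.4,"rx":0,"ry":0,"rz":0}
    - {"dx":3.1,"dy":-9.6,"dz":0.8,"rx":0,"ry":0,"rz":0}
    - {"dx":4.2,"dy":-14.4,"dz":0.8,"rx":0,"ry":0,"rz":0}
    - {"dx":5.3,"dy":-19.2,"dz":0.8,"rx":0,"ry":0,"rz":0}
    - {"dx":6.3,"dy":-24,"dz":0.8,"rx":0,"ry":0,"rz":0}

```text
clock: 7.08
tcp_pos: [0.6113, -0.0119, 0.0862]
orientation: [-1.964, -2.444, 0.003]
contact_force: [-1.4, 3.4, 5.1]
grip_width: 0.0286
gripper_force: 54.1
```

Emit:
send_rows:
  deltas:
    - {"dx":1.3,"dy":-4.8,"dz":0.4,"rx":0,"ry":0,"rz":0}
    - {"dx":2.5,"dy":-9.6,"dz":0.4,"rx":0,"ry":0,"rz":0}
    - {"dx":3.6,"dy":-14.4,"dz":0.4,"rx":0,"ry":0,"rz":0}
    - {"dx":4.7,"dy":-19.2,"dz":0.4,"rx":0,"ry":0,"rz":0}
    - {"dx":5.8,"dy":-24,"dz":0.4,"rx":0,"ry":0,"rz":0}

```text
clock: 7.5
tcp_pos: [0.6193, -0.0378, 0.0875]
orientation: [-1.969, -2.447, 0.001]
contact_force: [-0.9, 2.7, 3.8]
grip_width: 0.0285
gripper_force: 54.1
```

Emit:
send_rows:
  deltas:
    - {"dx":1.1,"dy":-4.8,"dz":0,"rx":0,"ry":0,"rz":0}
    - {"dx":2.1,"dy":-9.6,"dz":0,"rx":0,"ry":0,"rz":0}
    - {"dx":3.2,"dy":-14.4,"dz":0,"rx":0,"ry":0,"rz":0}
    - {"dx":4.3,"dy":-19.2,"dz":0,"rx":0,"ry":0,"rz":0}
    - {"dx":5.3,"dy":-24,"dz":0,"rx":0,"ry":0,"rz":0}

```text
clock: 7.92
tcp_pos: [0.6251, -0.0621, 0.0877]
orientation: [1.97, 2.447, 0.0]
contact_force: [-1.8, 4.1, 4.0]
grip_width: 0.0282
gripper_force: 54.1
```

Emit:
send_rows:
  deltas:
    - {"dx":0.6,"dy":-4.8,"dz":-0.3,"rx":0,"ry":0,"rz":0}
    - {"dx":1.5,"dy":-9.6,"dz":-0.6,"rx":0,"ry":0,"rz":0}
    - {"dx":2.5,"dy":-14.4,"dz":-0.6,"rx":0,"ry":0,"rz":0}
    - {"dx":3.5,"dy":-19.2,"dz":-0.6,"rx":0,"ry":0,"rz":0}
    - {"dx":4.5,"dy":-24,"dz":-0.6,"rx":0,"ry":0,"rz":0}

```text
clock: 8.33
tcp_pos: [0.6295, -0.0861, 0.0871]
orientation: [-1.97, -2.447, 0.0]
contact_force: [-0.6, 2.6, 4.6]
grip_width: 0.0285
gripper_force: 54.1
```

Emit:
send_rows:
  deltas:
    - {"dx":1.1,"dy":-4.8,"dz":0,"rx":0,"ry":0,"rz":0}
    - {"dx":2.1,"dy":-9.6,"dz":0,"rx":0,"ry":0,"rz":0}
    - {"dx":3.2,"dy":-14.4,"dz":0,"rx":0,"ry":0,"rz":0}
    - {"dx":4.3,"dy":-19.2,"dz":0,"rx":0,"ry":0,"rz":0}
    - {"dx":4.6,"dy":-21,"dz":0,"rx":0,"ry":0,"rz":0}

```text
clock: 8.75
tcp_pos: [0.6343, -0.1078, 0.0872]
orientation: [1.97, 2.446, -0.0]
contact_force: [-0.8, 4.0, 4.4]
grip_width: 0.0284
gripper_force: 54.1
```

Run:
```python
from h import *
F=[]
for i in range(3):
    d=grab('top'); o=r.get_obs(); F.append(o['contact_force'])
print(np.mean(F,0)); print(toolang())
```

```text
[-0.60631799  0.87202598  4.35333308]
(8.9, array([ 0.6342, -0.1077,  0.0872]), np.float64(12.31), array([ 6.0e-04, -1.3e-03, -1.0e+00]), array([-0.59,  0.3 ,  4.07]), 0.028574737407885176, 54.060078263282776)
```

Emit:
send_rows:
  deltas:
    - {"dx":0,"dy":0,"dz":10,"rx":0,"ry":0,"rz":0}
    - {"dx":0,"dy":0,"dz":35,"rx":0,"ry":0,"rz":0}
    - {"dx":0,"dy":0,"dz":65,"rx":0,"ry":0,"rz":0}
    - {"dx":0,"dy":0,"dz":75,"rx":0,"ry":0,"rz":0}

```text
clock: 9.23
tcp_pos: [0.6353, -0.1077, 0.1657]
orientation: [1.968, 2.444, 0.002]
contact_force: [0.7, -0.2, -1.2]
grip_width: 0.0284
gripper_force: 53.4
```

Emit:
send_rows:
  deltas:
    - {"dx":-16,"dy":32,"dz":0,"rx":0,"ry":0,"rz":5.6}
    - {"dx":-32,"dy":64,"dz":0,"rx":0,"ry":0,"rz":11.2}
    - {"dx":-48,"dy":96,"dz":0,"rx":0,"ry":0,"rz":16.8}
    - {"dx":-64,"dy":128,"dz":0,"rx":0,"ry":0,"rz":22.4}
    - {"dx":-80,"dy":160,"dz":0,"rx":0,"ry":0,"rz":28}

```text
clock: 9.65
tcp_pos: [0.5524, 0.0544, 0.1615]
orientation: [-1.312, -2.854, 0.002]
contact_force: [0.8, -0.4, -3.1]
grip_width: 0.0286
gripper_force: 53.4
```

Emit:
send_rows:
  deltas:
    - {"dx":-16,"dy":32,"dz":0,"rx":0,"ry":0,"rz":5.6}
    - {"dx":-32,"dy":64,"dz":0,"rx":0,"ry":0,"rz":11.2}
    - {"dx":-48,"dy":96,"dz":0,"rx":0,"ry":0,"rz":16.8}
    - {"dx":-64,"dy":128,"dz":0,"rx":0,"ry":0,"rz":22.4}
    - {"dx":-80,"dy":160,"dz":0,"rx":0,"ry":0,"rz":28}

```text
clock: 10.07
tcp_pos: [0.4726, 0.2142, 0.1617]
orientation: [-0.583, -3.087, 0.002]
contact_force: [-0.2, -0.1, -2.1]
grip_width: 0.0285
gripper_force: 53.4
```

Emit:
send_rows:
  deltas:
    - {"dx":-16,"dy":32,"dz":0,"rx":0,"ry":0,"rz":5.6}
    - {"dx":-31,"dy":66,"dz":0,"rx":0,"ry":0,"rz":11}
    - {"dx":-31,"dy":66,"dz":0,"rx":0,"ry":0,"rz":11}
    - {"dx":-31,"dy":66,"dz":0,"rx":0,"ry":0,"rz":11}
    - {"dx":-31,"dy":66,"dz":0,"rx":0,"ry":0,"rz":11}

```text
clock: 10.48
tcp_pos: [0.4429, 0.2785, 0.1616]
orientation: [-0.292, -3.128, 0.002]
contact_force: [-0.2, -0.3, -2.9]
grip_width: 0.0283
gripper_force: 53.3
```

Run:
```python
from h import *
print(toolang())
d=grab('side');cv2.imwrite('pics/s2.png',cv2.resize(d['frame'][160:330,240:460],None,fx=3,fy=3,interpolation=cv2.INTER_CUBIC))
```

```text
(10.4833, array([0.4429, 0.2785, 0.1616]), np.float64(79.32), array([-5.0e-04, -1.4e-03, -1.0e+00]), array([-0.17, -0.25, -2.93]), 0.028278047821711717, 53.30252230167389)
```

View pics/s2.png

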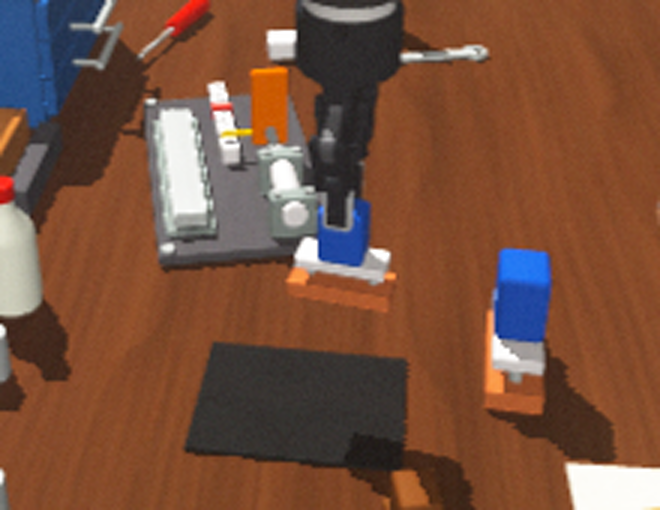

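The side crop shows the block upright in the grip, stone at (340,285), above the mat; its home spot is clear. I'll set it down.

Emit:
send_rows:
  deltas:
    - {"dx":0,"dy":0,"dz":-35,"rx":0,"ry":0,"rz":0}
    - {"dx":0,"dy":0,"dz":-70,"rx":0,"ry":0,"rz":0}
    - {"dx":0,"dy":0,"dz":-90,"rx":0,"ry":0,"rz":0}
    - {"dx":0,"dy":0,"dz":-97,"rx":0,"ry":0,"rz":0}
    - {"dx":0,"dy":0,"dz":-97,"rx":0,"ry":0,"rz":0}

```text
clock: 10.95
tcp_pos: [0.4426, 0.2772, 0.0635]
orientation: [-0.295, -3.125, 0.005]
contact_force: [0.3, -0.4, -0.8]
grip_width: 0.0282
gripper_force: 53.3
```

Emit:
send_rows:
  deltas:
    - {"dx":0,"dy":0,"dz":-1.5,"rx":0,"ry":0,"rz":0}
    - {"dx":0,"dy":0,"dz":-3,"rx":0,"ry":0,"rz":0}
    - {"dx":0,"dy":0,"dz":-3.4,"rx":0,"ry":0,"rz":0}
    - {"dx":0,"dy":0,"dz":-3.4,"rx":0,"ry":0,"rz":0}
    - {"dx":0,"dy":0,"dz":-3.4,"rx":0,"ry":0,"rz":0}

```text
clock: 11.37
tcp_pos: [0.4435, 0.2798, 0.0625]
orientation: [0.291, 3.127, 0.002]
contact_force: [-1.0, 0.7, -2.5]
grip_width: 0.0283
gripper_force: 53.3
```

Not in contact yet, so I'll go a little lower.

Emit:
send_rows:
  deltas:
    - {"dx":0,"dy":0,"dz":-0.7,"rx":0,"ry":0,"rz":0}
    - {"dx":0,"dy":0,"dz":-1.2,"rx":0,"ry":0,"rz":0}
    - {"dx":0,"dy":0,"dz":-1.2,"rx":0,"ry":0,"rz":0}
    - {"dx":0,"dy":0,"dz":-1.2,"rx":0,"ry":0,"rz":0}

```text
clock: 11.7
tcp_pos: [0.4435, 0.2797, 0.0609]
orientation: [0.292, 3.127, 0.001]
contact_force: [-0.4, -0.4, 2.7]
grip_width: 0.0289
gripper_force: 53.9
```

Emit:
send_rows:
  deltas:
    - {"dx":0,"dy":0,"dz":0.5,"rx":0,"ry":0,"rz":0}
    - {"dx":0,"dy":0,"dz":0.5,"rx":0,"ry":0,"rz":0}

```text
clock: 11.87
tcp_pos: [0.4434, 0.2797, 0.0613]
orientation: [0.292, 3.127, 0.001]
contact_force: [0.5, -0.0, 2.4]
grip_width: 0.0281
gripper_force: 53.8
```

Emit:
send_rows:
  deltas:
    - {"dx":0,"dy":0,"dz":0,"rx":0,"ry":0,"rz":0}
    - {"dx":0,"dy":0,"dz":0,"rx":0,"ry":0,"rz":0}
    - {"dx":0,"dy":0,"dz":0,"rx":0,"ry":0,"rz":0}
    - {"dx":0,"dy":0,"dz":0,"rx":0,"ry":0,"rz":0}
    - {"dx":0,"dy":0,"dz":0,"rx":0,"ry":0,"rz":0}
  jaw: 80

```text
clock: 12.28
tcp_pos: [0.443, 0.2793, 0.0609]
orientation: [-0.292, -3.128, 0.0]
contact_force: [-0.6, -0.7, 0.0]
grip_width: 0.0802
gripper_force: 0.0
```

Emit:
send_rows:
  deltas:
    - {"dx":0,"dy":0,"dz":0,"rx":0,"ry":0,"rz":0}
    - {"dx":0,"dy":0,"dz":30,"rx":0,"ry":0,"rz":0}
    - {"dx":0,"dy":0,"dz":70,"rx":0,"ry":0,"rz":0}
    - {"dx":0,"dy":0,"dz":110,"rx":0,"ry":0,"rz":0}
    - {"dx":0,"dy":0,"dz":140,"rx":0,"ry":0,"rz":0}

```text
clock: 12.7
tcp_pos: [0.4436, 0.2797, 0.204]
orientation: [0.292, 3.126, 0.002]
contact_force: [0.8, 0.1, -0.5]
grip_width: 0.0798
gripper_force: 0.0
```

Run:
```python
from h import *
print(toolang())
for n in ['wrist','top']:
    d=grab(n);P=cloud(d);H,S,V=masks(d);Z=P[...,2]
    N=(abs(P[...,0]-.44)<.08)&(abs(P[...,1]-.28)<.08)
    comps(d,P,(H>100)&(H<125)&(S>120)&(Z>.07)&N,n+' post',60)
N=(P[...,0]>.45)&(P[...,0]<.7)&(P[...,1]>-.3)&(P[...,1]<.15)
comps(d,P,(H>5)&(H<20)&(S>150)&(Z>.10)&N,'plate',5)
```

```text
(12.7, array([0.4436, 0.2797, 0.204 ]), np.float64(79.33), array([ 0.0018,  0.0014, -1.    ]), array([ 0.76,  0.08, -0.54]), 0.07977323961734652, 0.0)
wrist post [ 304  164   33   40 1220] px [319.8 183.3] rect [414.5 285.2] [29.9 88.2] 78.5 z [0.0798 0.0839 0.0853]
plate [360 190   5  12  21] px [361.8 196.7] rect [524. -88.] [31.8  4.6] 14.8 z [0.1041 0.1106 0.114 ]
```

The block stands on its mat with its post top at 84 mm. Next I'll hover over the rail to measure the pointer and the mark.

Emit:
send_rows:
  deltas:
    - {"dx":14,"dy":-37,"dz":5,"rx":0,"ry":0,"rz":4}
    - {"dx":28,"dy":-74,"dz":10,"rx":0,"ry":0,"rz":8}
    - {"dx":42,"dy":-111,"dz":15,"rx":0,"ry":0,"rz":12}
    - {"dx":56,"dy":-148,"dz":15,"rx":0,"ry":0,"rz":16}
    - {"dx":70,"dy":-185,"dz":15,"rx":0,"ry":0,"rz":20}

```text
clock: 13.22
tcp_pos: [0.5131, 0.0926, 0.2156]
orientation: [0.262, -3.13, -0.0]
contact_force: [1.3, 0.8, 0.4]
grip_width: 0.0798
gripper_force: 0.0
```

Emit:
send_rows:
  deltas:
    - {"dx":14,"dy":-37,"dz":0,"rx":0,"ry":0,"rz":3}
    - {"dx":28,"dy":-74,"dz":0,"rx":0,"ry":0,"rz":3}
    - {"dx":42,"dy":-111,"dz":0,"rx":0,"ry":0,"rz":3}
    - {"dx":56,"dy":-148,"dz":0,"rx":0,"ry":0,"rz":3}
    - {"dx":70,"dy":-185,"dz":0,"rx":0,"ry":0,"rz":3}

```text
clock: 13.63
tcp_pos: [0.5829, -0.0924, 0.2151]
orientation: [0.338, -3.122, -0.0]
contact_force: [1.1, 0.4, -0.2]
grip_width: 0.0804
gripper_force: 0.0
```

Emit:
send_rows:
  deltas:
    - {"dx":6,"dy":-30,"dz":0,"rx":0,"ry":0,"rz":0}
    - {"dx":6,"dy":-30,"dz":0,"rx":0,"ry":0,"rz":0}
    - {"dx":6,"dy":-30,"dz":0,"rx":0,"ry":0,"rz":0}
    - {"dx":6,"dy":-30,"dz":0,"rx":0,"ry":0,"rz":0}
    - {"dx":6,"dy":-30,"dz":0,"rx":0,"ry":0,"rz":0}

```text
clock: 14.05
tcp_pos: [0.5888, -0.1187, 0.2154]
orientation: [0.341, -3.122, -0.002]
contact_force: [-0.3, 0.2, -0.5]
grip_width: 0.0796
gripper_force: 0.0
```

Run:
```python
from h import *
print(toolang())
d=grab('wrist');P=cloud(d);np.savez('w3.npz',**d);H,S,V=masks(d);Z=P[...,2]
N=(P[...,0]>.45)&(P[...,0]<.7)&(P[...,1]>-.3)&(P[...,1]<.15)
comps(d,P,((H<6)|(H>172))&(S>120)&N,'red',20)
comps(d,P,(H>22)&(H<33)&(S>120)&N,'yel',10)
comps(d,P,(Z>.1)&(H>5)&(H<20)&(S>150)&N,'plate',30)
comps(d,P,(Z>.029)&(Z<.035)&N,'z32',300)
cv2.imwrite('pics/w3.png',d['frame'])
```

```text
(14.05, array([ 0.5888, -0.1187,  0.2154]), np.float64(102.48), array([-0.0011,  0.001 , -1.    ]), array([-0.29,  0.2 , -0.45]), 0.07958975098507143, 0.0)
red [281 155  13  22 183] px [287.2 165. ] rect [ 590.3 -156.1] [25.3 12.3] 14.5 z [0.0197 0.0346 0.0358]
yel [354 149   4  27  71] px [355.6 162.3] rect [562.8 -84.4] [34.6  8.4] 19.7 z [0.0134 0.0411 0.0425]
plate [357 106  17  49 765] px [365.1 129.7] rect [ 531.8 -108.6] [39.1 43.6] 12.1 z [0.1055 0.1127 0.1142]
z32 [ 229  157  125   20 1960] px [291.7 166.2] rect [ 587.7 -152.2] [ 21.5 139.2] 11.1 z [0.03   0.0314 0.0339]
z32 [ 289  198  191   29 5275] px [383.8 212.3] rect [617.8 -37.3] [ 34.3 219.8] 12.5 z [0.0319 0.0333 0.0344]
```

View pics/w3.png

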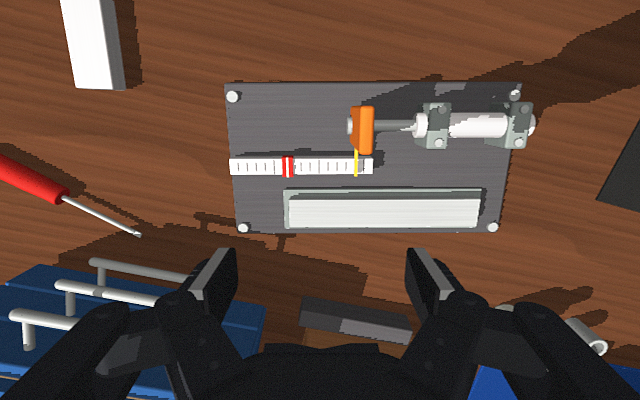

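The wrist view shows the red clip with its white line at about (287,165), the yellow pointer at (356,162), and the plate top at (359,130). The plate is parallel to the rail.

```bash
cat >> h.py <<'E'
U=np.array([np.cos(np.radians(-77.5)),np.sin(np.radians(-77.5)),0]);W=np.array([-U[1],U[0],0]);C=np.array([.618,-.036,0])
def loc(p): return np.round([(p-C)@U*1000,(p-C)@W*1000,p[2]*1000],1)
E
python3 - <<'E'
from h import *
d=dict(np.load('w3.npz'));im=d['frame'];H,S,V=masks(d);P=cloud(d)
for v in (160,163,166,169,172): print(v,[tuple(int(a) for a in im[v,u]) for u in range(280,296)])
red=((H<8)|(H>170))&(S>120); 
yel=(H>22)&(H<33)&(S>120)
ms=[];ps=[]
for v in range(157,174):
    us=[u for u in range(278,298) if red[v,u]]
    if len(us)<5: continue
    w=np.array([max(0,int(im[v,u,1])-90) for u in range(us[0],us[-1]+1)],float)
    c=(w*np.arange(us[0],us[-1]+1)).sum()/max(w.sum(),1); ms.append(loc(ray(d,c,v,.036))); print(v,us[0],us[-1],c.round(2),ms[-1])
print('mark',np.median(ms,0))
for v in range(150,176):
    us=[u for u in range(345,365) if yel[v,u]]
    if us: print(v,us,loc(ray(d,np.mean(us),v,.041)),P[v,us[len(us)//2]][2].round(4))
m=(P[...,2]>.110)&(H>5)&(H<20)&(S>150)&(abs(P[...,1]+.09)<.05)
vs,us=np.where(m);print('platetop px',us.min(),us.max(),vs.min(),vs.max(),loc(ray(d,us.mean(),vs.mean(),.114)),loc(np.median(P[m],0)))
E
```

```text
160 [(255, 255, 255), (236, 242, 255), (65, 73, 249), (42, 52, 248), (40, 51, 248), (75, 84, 249), (255, 255, 254), (255, 255, 251), (125, 139, 244), (32, 42, 248), (50, 59, 249), (39, 49, 253), (79, 85, 225), (148, 152, 162), (157, 160, 159), (255, 255, 255)]
163 [(255, 255, 254), (246, 250, 253), (109, 116, 249), (36, 45, 247), (42, 53, 247), (15, 20, 246), (255, 255, 254), (255, 255, 255), (167, 186, 251), (29, 37, 246), (44, 53, 247), (41, 52, 253), (77, 82, 223), (139, 142, 151), (255, 255, 255), (255, 255, 255)]
166 [(255, 255, 254), (250, 254, 254), (111, 117, 249), (32, 44, 246), (49, 57, 248), (22, 26, 246), (255, 255, 254), (255, 255, 255), (164, 183, 250), (31, 37, 247), (50, 61, 248), (49, 57, 253), (50, 57, 234), (146, 150, 178), (166, 168, 159), (153, 154, 158)]
169 [(255, 255, 254), (255, 255, 254), (167, 173, 250), (32, 40, 247), (46, 53, 247), (25, 28, 247), (255, 255, 254), (255, 255, 255), (218, 238, 252), (23, 32, 246), (47, 58, 248), (48, 58, 253), (51, 57, 234), (140, 142, 173), (157, 158, 152), (255, 255, 255)]
172 [(255, 255, 255), (255, 255, 255), (167, 172, 
[... 1447 characters left out ...]
4
162 [355, 356, 357] [ 35.7 -61.2  41. ] 0.0424
163 [355, 356, 357] [ 35.7 -60.1  41. ] 0.0426
164 [355, 356, 357] [ 35.7 -59.   41. ] 0.0402
165 [355, 356] [ 36.2 -57.9  41. ] 0.0407
166 [355, 356] [ 36.1 -56.8  41. ] 0.0405
167 [355, 356] [ 36.1 -55.7  41. ] 0.0416
168 [355, 356] [ 36.1 -54.6  41. ] 0.0412
169 [355, 356] [ 36.  -53.5  41. ] 0.041
170 [354, 355, 356] [ 36.5 -52.4  41. ] 0.0412
171 [354, 355, 356] [ 36.5 -51.3  41. ] 0.0413
172 [354, 355, 356] [ 36.5 -50.2  41. ] 0.0419
173 [354, 355, 356] [ 36.4 -49.1  41. ] 0.0421
174 [354, 355, 356] [ 36.4 -48.   41. ] 0.0425
175 [354, 355, 356] [ 36.4 -46.9  41. ] 0.0426
platetop px 1 636 0 364 [ 46.  -94.4 114. ] [  37.7 -109.6  113.4]
```

Emit:
send_rows:
  deltas:
    - {"dx":-30,"dy":13,"dz":0,"rx":0,"ry":0,"rz":0}
    - {"dx":-60.5,"dy":26,"dz":0,"rx":0,"ry":0,"rz":0}
    - {"dx":-60.5,"dy":26,"dz":-35,"rx":0,"ry":0,"rz":0}
    - {"dx":-60.5,"dy":26,"dz":-70,"rx":0,"ry":0,"rz":0}
    - {"dx":-60.5,"dy":26,"dz":-100,"rx":0,"ry":0,"rz":0}

```text
clock: 14.52
tcp_pos: [0.5283, -0.0925, 0.1154]
orientation: [-0.343, 3.121, 0.001]
contact_force: [-0.1, -0.1, -0.6]
grip_width: 0.08
gripper_force: 0.0
```

Emit:
send_rows:
  deltas:
    - {"dx":0,"dy":0,"dz":-20,"rx":0,"ry":0,"rz":0}
    - {"dx":0,"dy":0,"dz":-33,"rx":0,"ry":0,"rz":0}
    - {"dx":0,"dy":0,"dz":-33,"rx":0,"ry":0,"rz":0}
    - {"dx":0,"dy":0,"dz":-33,"rx":0,"ry":0,"rz":0}

```text
clock: 14.85
tcp_pos: [0.5283, -0.0935, 0.0828]
orientation: [0.34, -3.122, -0.001]
contact_force: [0.0, 0.2, 0.6]
grip_width: 0.0799
gripper_force: 0.0
```

Emit:
send_rows:
  deltas:
    - {"dx":0,"dy":0,"dz":0,"rx":0,"ry":0,"rz":0}
    - {"dx":0,"dy":0,"dz":0,"rx":0,"ry":0,"rz":0}
    - {"dx":0,"dy":0,"dz":0,"rx":0,"ry":0,"rz":0}
    - {"dx":0,"dy":0,"dz":0,"rx":0,"ry":0,"rz":0}
    - {"dx":0,"dy":0,"dz":0,"rx":0,"ry":0,"rz":0}
  jaw: 3
  newtons: 70

```text
clock: 15.27
tcp_pos: [0.5289, -0.0946, 0.0836]
orientation: [-0.338, 3.122, -0.0]
contact_force: [0.1, -0.0, -0.3]
grip_width: 0.0194
gripper_force: 0.0
```

Emit:
send_rows:
  deltas:
    - {"dx":0,"dy":0,"dz":0,"rx":0,"ry":0,"rz":0}
    - {"dx":0,"dy":0,"dz":0,"rx":0,"ry":0,"rz":0}
    - {"dx":0,"dy":0,"dz":0,"rx":0,"ry":0,"rz":0}

```text
clock: 15.52
tcp_pos: [0.5286, -0.0935, 0.0837]
orientation: [-0.34, 3.123, 0.002]
contact_force: [-2.8, 3.4, 6.7]
grip_width: 0.0099
gripper_force: 69.5
```

```bash
cat > meas.py <<'E'
from h import *
print(toolang(), loc(r.get_obs()['tcp_pos']))
for n in ('wrist','top'):
    d=grab(n);np.savez('m_%s.npz'%n,**d);P=cloud(d);H,S,V=masks(d)
    L=np.stack([(P-C)@U,(P-C)@W],-1)*1000
    N=(L[...,1]>-75)&(L[...,1]<-42)&(L[...,0]>20)&(L[...,0]<130)
    for nm,m,h in (('red',((H<8)|(H>170))&(S>120),.036),('yel',(H>22)&(H<33)&(S>120),.041)):
        vs,us=np.where(m&N)
        if len(us):
            q=np.array([loc(ray(d,u,v,h)) for u,v in zip(us,vs)]); print(n,nm,len(us),'px',us.mean().round(1),vs.mean().round(1),'s mean',q[:,0].mean().round(1),'lo/hi',q[:,0].min(),q[:,0].max(),'w',q[:,1].min(),q[:,1].max())
E
python3 meas.py
```

```text
(15.5167, array([ 0.5286, -0.0935,  0.0837]), np.float64(102.41), array([-1.0e-04,  1.3e-03, -1.0e+00]), array([-2.81,  3.37,  6.68]), 0.00993588942872558, 69.50604915618896) [ 36.8 -99.7  83.7]
wrist red 485 px 221.6 265.2 s mean 109.3 lo/hi 100.6 116.5 w -73.4 -44.6
```

Emit:
send_rows:
  deltas:
    - {"dx":2.2,"dy":-9.8,"dz":0,"rx":0,"ry":0,"rz":0}
    - {"dx":5.2,"dy":-23.4,"dz":0,"rx":0,"ry":0,"rz":0}
    - {"dx":8.7,"dy":-39,"dz":0,"rx":0,"ry":0,"rz":0}
    - {"dx":12.1,"dy":-54.7,"dz":0,"rx":0,"ry":0,"rz":0}
    - {"dx":14.7,"dy":-66.4,"dz":0,"rx":0,"ry":0,"rz":0}

```text
clock: 16.03
tcp_pos: [0.5433, -0.1589, 0.0836]
orientation: [0.34, -3.122, -0.006]
contact_force: [-3.0, 9.6, 9.8]
grip_width: 0.0104
gripper_force: 70.1
```

Emit:
send_rows:
  deltas:
    - {"dx":0.8,"dy":-3.4,"dz":0,"rx":0,"ry":0,"rz":0}
    - {"dx":1.5,"dy":-6.8,"dz":0,"rx":0,"ry":0,"rz":0}
    - {"dx":1.5,"dy":-6.8,"dz":0,"rx":0,"ry":0,"rz":0}
    - {"dx":1.5,"dy":-6.8,"dz":0,"rx":0,"ry":0,"rz":0}
    - {"dx":1.5,"dy":-6.8,"dz":0,"rx":0,"ry":0,"rz":0}

```text
clock: 16.45
tcp_pos: [0.5446, -0.1645, 0.0836]
orientation: [0.341, -3.122, -0.007]
contact_force: [-3.3, 8.5, 10.0]
grip_width: 0.01
gripper_force: 70.0
```

```bash
python3 meas.py
python3 - <<'E'
from h import *
a=np.load('m_wrist.npz')['frame']; d=grab('side'); np.savez('m_side.npz',**d); b=np.load('m_top.npz')['frame']
W=cv2.resize(a[180:340,180:340],(400,400),interpolation=cv2.INTER_CUBIC)
B=cv2.resize(b[150:220,330:410],(400,350),interpolation=cv2.INTER_CUBIC)
s=cv2.resize(d['frame'][160:240,280:370],(400,350),interpolation=cv2.INTER_CUBIC)
o=np.zeros((600,800,3),np.uint8);o[:400,:400]=W;o[:350,400:]=B;o[400:600,:400]=s[75:275];cv2.imwrite('pics/m1.png',o)
E
```

```text
(16.45, array([ 0.5446, -0.1645,  0.0836]), np.float64(102.47), array([-0.0014,  0.0042, -1.    ]), array([-3.35,  8.5 ,  9.96]), 0.009953841300783688, 70.0330638885498) [109.5 -99.5  83.6]
top yel 2 px 381.0 179.5 s mean 105.9 lo/hi 105.6 106.2 w -67.6 -64.8
```

View pics/m1.png

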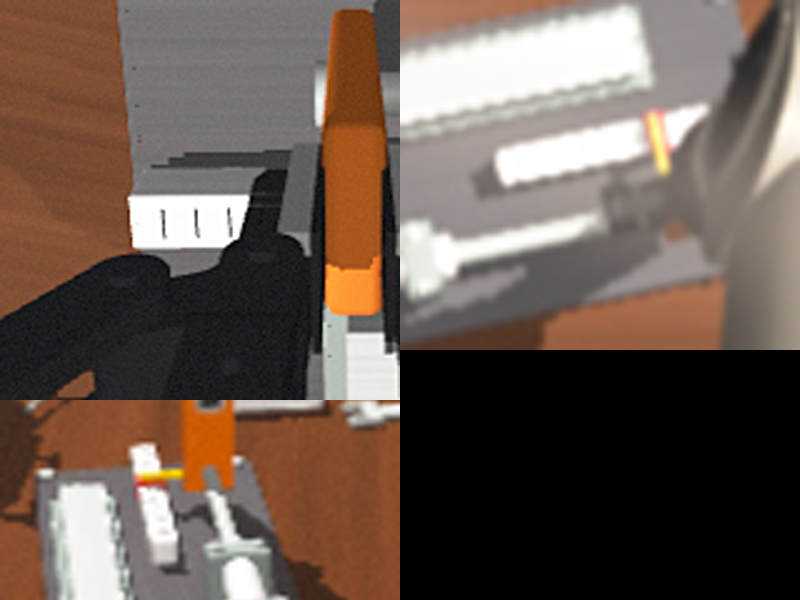

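The composite shows the pulled plate, and in the top view (upper right) the yellow blade at (658,140) lying just about on the red clip. The wrist view (upper left) has the clip hidden behind a finger. I'll measure the displacement in the top and side views.

```bash
cat > sh.py <<'E'
from h import *
import sys
def pos(d,lo,hi,wlo=-75,whi=-67,h=.041):
    v,u=[a.ravel() for a in np.mgrid[150:250,280:420]]
    q=np.array([(ray(d,a,b,h)) for a,b in zip(u,v)]); s=(q-C)@U*1000;w=(q-C)@W*1000
    im=d['frame'].astype(float); y=np.clip((im[v,u,1]+im[v,u,2])/2-im[v,u,0]-40,0,None)
    y[im[v,u,1]<.55*im[v,u,2]]=0
    k=(s>lo)&(s<hi)&(w>wlo)&(w<whi)&(y>0)
    return (y[k]*s[k]).sum()/y[k].sum(),int(k.sum())
for n in ('top','side'):
    a=dict(np.load(n+'0.npz')); bs=[grab(n) for _ in range(3)]
    p0=pos(a,20,55);p1=[pos(b,90,130) for b in bs]
    print(n,p0,p1,'shift',np.mean([x[0] for x in p1])-p0[0])
o=[];
print(toolang(),loc(r.get_obs()['tcp_pos']))
E
python3 sh.py
```

```text
top (np.float64(34.62641917399658), 8) [(np.float64(107.21561894958819), 10), (np.float64(107.19233538379126), 10), (np.float64(107.20310071205289), 10)] shift 72.57726584114754
side (np.float64(35.46790683087988), 6) [(np.float64(107.50153645743883), 7), (np.float64(107.55521775743829), 8), (np.float64(107.56457325590141), 8)] shift 72.07253565937962
(16.9, array([ 0.5445, -0.1643,  0.0836]), np.float64(102.49), array([-0.0015,  0.0042, -1.    ]), array([-4.57,  7.63, 10.35]), 0.01056877173092428, 70.0183653831482) [109.4 -99.5  83.6]
```

Emit:
send_rows:
  deltas:
    - {"dx":0.3,"dy":-1.3,"dz":0,"rx":0,"ry":0,"rz":0}
    - {"dx":0.6,"dy":-2.6,"dz":0,"rx":0,"ry":0,"rz":0}
    - {"dx":0.6,"dy":-2.6,"dz":0,"rx":0,"ry":0,"rz":0}
    - {"dx":0.6,"dy":-2.6,"dz":0,"rx":0,"ry":0,"rz":0}
    - {"dx":0.6,"dy":-2.6,"dz":0,"rx":0,"ry":0,"rz":0}

```text
clock: 17.32
tcp_pos: [0.5451, -0.1668, 0.0836]
orientation: [0.342, -3.122, -0.007]
contact_force: [-4.8, 9.7, 10.3]
grip_width: 0.0104
gripper_force: 70.0
```

```bash
python3 sh.py
python3 - <<'E'
from h import *
# red clip position before (top0/side0) and now
for n in ('top','side'):
    for d in (dict(np.load(n+'0.npz')),grab(n)):
        v,u=[a.ravel() for a in np.mgrid[160:215,300:400]];q=np.array([ray(d,a,b,.036) for a,b in zip(u,v)]);s=(q-C)@U*1000;w=(q-C)@W*1000
        im=d['frame'].astype(float);y=np.clip(im[v,u,2]-im[v,u,1]-40,0,None);k=(s>98)&(s<125)&(w>-64)&(w<-46)&(y>0)
        print(n,'red s',(y*s)[k].sum()/y[k].sum(),k.sum())
E
```

```text
top (np.float64(34.62641917399658), 8) [(np.float64(109.22776030906365), 9), (np.float64(109.22234877092525), 10), (np.float64(109.20898291304275), 10)] shift 74.59327815701397
side (np.float64(35.46790683087988), 6) [(np.float64(109.331296273924), 8), (np.float64(109.39265061096367), 9), (np.float64(109.53021089034965), 9)] shift 73.9501457608659
(17.6167, array([ 0.5451, -0.1668,  0.0837]), np.float64(102.49), array([-0.0015,  0.0043, -1.    ]), array([-4.74,  9.56, 11.72]), 0.010156182463390936, 70.02639055252075) [112.  -99.5  83.7]
top red s 106.62577011710886 21
top red s 105.95442403996663 15
side red s 106.05504050242617 15
side red s 104.17368328113021 13
```

Emit:
send_rows:
  deltas:
    - {"dx":0.1,"dy":-0.3,"dz":0,"rx":0,"ry":0,"rz":0}
    - {"dx":0.1,"dy":-0.3,"dz":0,"rx":0,"ry":0,"rz":0}
    - {"dx":0.1,"dy":-0.3,"dz":0,"rx":0,"ry":0,"rz":0}
    - {"dx":0.1,"dy":-0.3,"dz":0,"rx":0,"ry":0,"rz":0}
    - {"dx":0.1,"dy":-0.3,"dz":0,"rx":0,"ry":0,"rz":0}

```text
clock: 18.13
tcp_pos: [0.5452, -0.167, 0.0836]
orientation: [0.342, -3.122, -0.007]
contact_force: [-4.5, 9.5, 10.9]
grip_width: 0.0103
gripper_force: 70.1
```

```bash
python3 sh.py
python3 - <<'E'
from h import *
d=grab('side');t=grab('top')
P=cloud(d);H,S,V=masks(d);Z=P[...,2];N=(abs(P[...,0]-.44)<.08)&(abs(P[...,1]-.28)<.08)
comps(d,P,(H>100)&(H<125)&(S>120)&N,'post',30)
o=np.zeros((600,800,3),np.uint8)
o[:,:400]=cv2.resize(d['frame'][180:300,300:380],(400,600),interpolation=cv2.INTER_CUBIC)
o[:300,400:]=cv2.resize(t['frame'][155:200,345:405],(400,300),interpolation=cv2.INTER_CUBIC)
cv2.imwrite('pics/f.png',o)
E
```

```text
top (np.float64(34.62641917399658), 8) [(np.float64(109.41111092303359), 9), (np.float64(109.41160438011791), 9), (np.float64(109.41825683861265), 9)] shift 74.78723820659147
side (np.float64(35.46790683087988), 6) [(np.float64(110.3683239258962), 9), (np.float64(110.34114702695499), 9), (np.float64(110.32695105036862), 9)] shift 74.87756717019339
(18.4333, array([ 0.5452, -0.1671,  0.0837]), np.float64(102.49), array([-0.0017,  0.0045, -1.    ]), array([-5.15,  8.93, 10.6 ]), 0.010388001937077718, 70.11270761489868) [112.2 -99.5  83.7]
post [345 260  17  23 321] px [352.6 270.8] rect [442.3 282.4] [29.5 36.3] 78.4 z [0.0449 0.074  0.0861]
```

View pics/f.png

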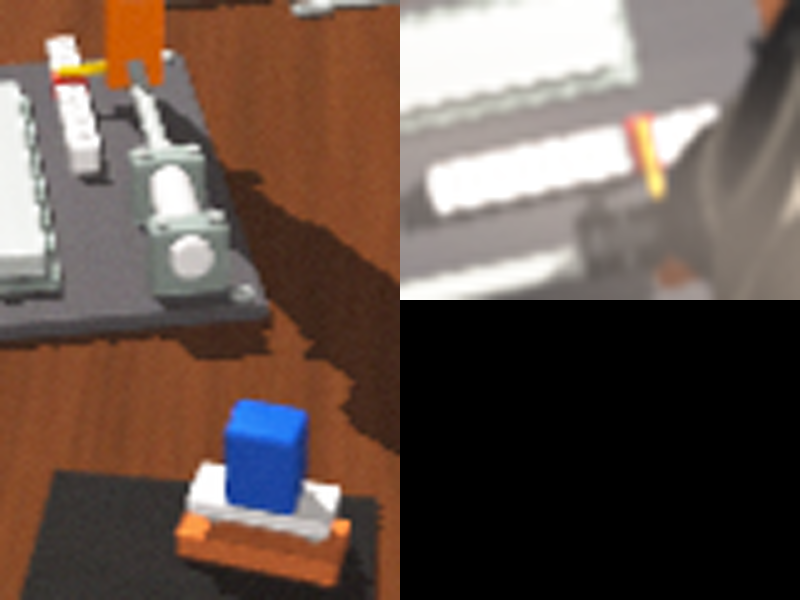

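The final views show the yellow blade at crop (650,155) centred over the clip, with red on both sides. The block stands upright on its mat, and the clip has not moved. I'm handing in.

```bash
python3 -c "
from bench import r
print(r.hand_in())"
```

```text
the job is handed in; nothing more can be done
None
```

I handed the job in at about 18 s. The lapping block was rubbed along the strip end to end with its spring about half in, then stood back on its mat and let go. The plate is still gripped with the rod drawn about 75 mm, pointer over the white line to within about half a millimetre by camera; no verdict came back.

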